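Unscrew the grass applicator cap of unknown thread hand and hold it off

TASK

The club's static-grass applicator stands clamped upright in the small vice and its hopper has to be opened for filling: take off the sieve cap that is screwed on its top. Nobody remembers whether the thread is right- or left-handed, so find out by trying which way it gives, unscrew it that way and lift it off. Finish while still holding the cap in the gripper, level and still, lifted about 60 mm or more straight above the hopper, and leave the other things on the bench where they are.

Things in the scene. Friction and masses are not known exactly. Their poses are not given: they have to be found in the camera images.
- applicator: Fixed: static-grass applicator (grey upright handle 34 mm across, hopper cup 54 mm across on top) clamped in a grey model-maker's vice bolted down; it never moves. Origin on the bench under the applicator's upright axis; x from the vice's screw to its fixed jaw, z up. The vice reaches 114 mm to -x, 75 mm to +x, 56 mm to each side, 76 mm high.
- seat (a point): Centre of the hopper's shoulder, 195 mm above the bench, where the cap's skirt stands; above it a threaded neck 40 mm across rises 14 mm inside the cap. The hand of the thread changes from start to start and cannot be seen: right-hand comes off anticlockwise seen from above (the cap's yaw grows), left-hand clockwise.
- cap: Black sieve cap screwed on the hopper: 12-sided skirt 58 mm across flats, 60 across corners, 20 mm high, steel mesh disc in its top, about 70 g (varies). Origin at the centre of its lower edge, z up. Flats are square to its x axis and every 30 degrees on. At the start it is fully home, its x along the applicator's x. It may be let go and gripped afresh while unscrewing; it stays as turned.
- cap_rib (a point): Small raised rib on the cap's top rim, 27 mm from its axis towards +x, 20 mm above its lower edge. The loosening way the cap turns easily about 137 degrees to a stop; past 112 degrees it lifts straight off (1 mm side clearance), before that 1 to 4 mm at most. It need not rise while turning. The tightening way it is blocked at once, yielding up to 6 degrees, 12 if twisted very hard.
- spare_cap: Bystander: a larger spare sieve cap with coarser mesh, 74 mm across, 20 mm high, lying on the bench. Origin at the centre of its underside.
- track: Bystander: a straight piece of model track, 166 x 18 x 6 mm, along its x. Origin at the centre of its underside.
- cutter: Bystander: a black and yellow snap-off cutter, 150 mm body, 20 mm wide, 14 mm high, along its x. Origin at the centre of the underside of its body.
- station: Bystander: a small model station building on a base of 62 x 104 mm, 66 mm high with its chimney. Origin at the centre of its underside.
Not all that is in view belongs to the job. What is shaped like the cap but orange, purple or turquoise is not meant.

How it is judged:
By the outcome, as a careful person would: the job done as asked, in the order asked, and still so for the second after the job is handed in, while the arm keeps its last pose, push and grip.
It also fails if it takes over 42 s, if anything falls off the work surface, if the arm or the gripper's body presses on something with over 40 N, if the wrist force passes 120 N, or if a joint passes its speed limit or range.

ROBOT

A 6-joint arm with a two-finger parallel gripper is mounted at the origin on the work surface. World frame = base frame: x ahead of the robot, y to its left, z up, the work surface at z = 0. Lengths are in m, angles in rad, forces in N, time in s.
With the tool pointing down it reaches from about 0.275 to 0.825 m from the base axis. Payload 5.2 kg.
Tool frame: the origin (TCP) lies at the very end of the fingers, on their centre line; the grasp point (between the pads) lies 19 mm behind it; z points along the fingers, y is the direction in which the jaws open and shut (so a half turn about z gives the same grasp; the last joint's range is limited). The gripper opens to 93 mm and grips with 3 to 60 N. Pads are 15 mm wide; open, the fingers measure 128 mm over their backs; the gripper's body (75 mm by 188 mm) begins 65 mm behind the grasp point.
Start: joints at [0.915, 0.259, 1.535, -0, 1.348, -0.203], TCP at [0.241, 0.495, 0.219] pointing down, gripper open.
Joint ranges: [-3.14, 3.14], [-0.91, 2.08], [0.19, 2.58], [-1.22, 4.36], [0.22, 2.71], [-3.12, 3.12]. Speed limits (rad/s): [2.57, 2.57, 3.14, 3.14, 3.14, 3.14].

INTERFACE

Orientations are given as [roll, pitch, yaw] about the fixed x, y, z axes, in that order (R = Rz(yaw) Ry(pitch) Rx(roll)).
In Python, from rig import env gives the robot as it stands.
- The arm moves only by the shell command python3 -m creep 'ROWS'. ROWS is JSON, a list of rows, each a list of 5 numbers: the shift along the world's x, y, z in cm, then the turn about the world's z in rad, then the opening, from -1 (shut) to 1 (fully open), so that 0 is half open. A call has 1 to 10 rows; each row is the pose to reach, as a shift and turn from the pose commanded when the call began; what a row does not reach only later rows make up. A row lasts 1/8 s, in which the tool goes at most 62.5 mm and 10.7 degrees, less where a joint would pass 70% of its speed; a pose out of reach is approached as far as the arm can. A call with a gripper value outside its range is refused whole. The fingers move at their own pace and stop on an object; the grip force is fixed at half the most. Time passes only in rows, so rows that repeat a pose let the fingers close. It gives the time, the measured TCP pose, the force and the opening at its end, in the units of the state.
- env.observe(): the state, without advancing time (a new reading comes with each control period).
- env.capture(name): name is "scene" or "top" or "wrist"; returns the picture (420x560x3 uint8, red, green, blue); there is no depth.
- env.calibration(name): a dict with "K" (3x3 intrinsics, pixels), "eye" and "attitude" of the camera in the world. Camera axes: x right, y down, z forward; pixel columns grow to the right and rows downward; lengths in m; the calibration is good to about 2 mm. A picture is of the moment at which its call begins: read the wrist's pose just before it. calibration takes no time and is no camera call; for the wrist camera it gives the pose at the moment of the call.
- env.finish_job(): hands the job in, once; it reports no verdict.
The state is a dict: "clock": time; "joints": joint angles; "joint_velocities": joint speeds; "effort": joint torques, N m; "position": TCP position; "eef_rot": TCP orientation; "contact_force": force on the tool from outside, world axes, zero at the start; "ft_torque": the same for the moment, N m; "grip_width": finger opening in m.
Only numpy, scipy, OpenCV 4.12 (cv2) and the standard library are available. Lean on these libraries where they do the work, as an engineer would, in place of code of your own. Each camera call takes 0.05 s, during which the arm holds its last target. There are 200 camera calls.

## Working session

There is one attempt and no reset: what is moved stays moved. The work goes in short steps, Python scripts to look and compute and a shell command to move; the robot and the scene stay as the last step left them, time stands still between calls to the robot, and variables do not carry over. Pictures are saved under pics/ and viewed, about 8 in all and at most 12, crops included, and the job is handed in when it is done.

```bash
mkdir -p pics; python3 - <<'E'
from rig import env
import cv2,numpy as np
s=env.observe();print({k:np.round(v,3).tolist() for k,v in s.items()})
for n in("scene","top"):
    im=env.capture(n);cv2.imwrite(f"pics/{n}0.png",im[...,::-1])
    c=env.calibration(n);print(n,{k:np.round(v,4).tolist() for k,v in c.items()})
E
```

```text
{'clock': 0.0, 'joints': [0.915, 0.259, 1.536, -0.0, 1.348, -0.203], 'joint_velocities': [0.001, 0.0, 0.0, -0.0, -0.001, 0.0], 'effort': [-0.002, -43.731, -28.401, 0.072, 0.041, -0.0], 'position': [0.24, 0.494, 0.218], 'eef_rot': [-3.14, -0.0, 2.689], 'contact_force': [0.984, 0.044, -0.273], 'ft_torque': [0.05, 0.001, 0.002], 'grip_width': 0.093}
scene {'K': [[405.8426, 0.0, 276.9486], [0.0, 405.8426, 209.3386], [0.0, 0.0, 1.0]], 'eye': [0.8431, -0.2288, 0.8448], 'attitude': [-2.5508, -0.0033, 0.7039]}
top {'K': [[453.0982, 0.0, 278.371], [0.0, 453.0982, 209.0991], [0.0, 0.0, 1.0]], 'eye': [0.3534, 0.138, 1.1279], 'attitude': [-2.9429, 0.0022, -1.5907]}
```

View pics/scene0.png

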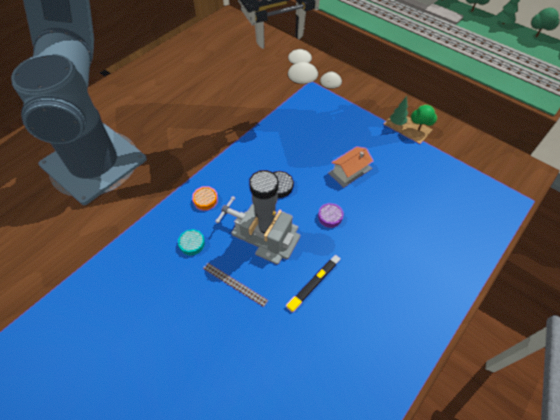

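View pics/top0.png

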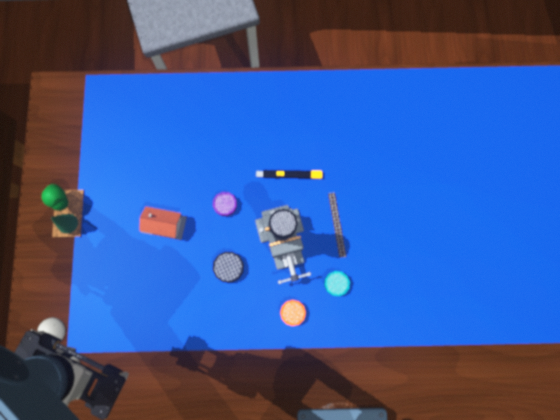

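The cap sits on top of the vice at about (283,223) in top and (264,184) in scene. The screw handle is at about (292,277) in top. I'll localise it and zoom in.

```bash
cat > h.py <<'E'
from rig import env
import cv2,numpy as np
from scipy.spatial.transform import Rotation as R
def ray(n,px,c=None):
    c=c or env.calibration(n);d=np.linalg.inv(c["K"])@[*px,1]
    return np.array(c["eye"]),R.from_euler("xyz",c["attitude"]).as_matrix()@d
def plane(n,px,z,c=None):
    e,d=ray(n,px,c);return e+d*(z-e[2])/d[2]
def proj(n,p,c=None):
    c=c or env.calibration(n);q=np.array(c["K"])@R.from_euler("xyz",c["attitude"]).as_matrix().T@(np.array(p)-c["eye"]);return q[:2]/q[2]
E
python3 - <<'E'
from h import *
print(plane("top",(283,223),.215),plane("scene",(264,184),.215))
a=plane("top",(292,277),.05);print(a)
t=cv2.imread("pics/top0.png")[180:300,225:345];s=cv2.imread("pics/scene0.png")[150:270,205:325]
cv2.imwrite("pics/z.png",np.hstack([cv2.resize(x,(400,400),interpolation=cv2.INTER_CUBIC) for x in(t,s)]))
E
```

```text
[0.50798742 0.12747773 0.215     ] [0.51361768 0.12353936 0.215     ]
[0.40658897 0.10720856 0.05      ]
```

View pics/z.png

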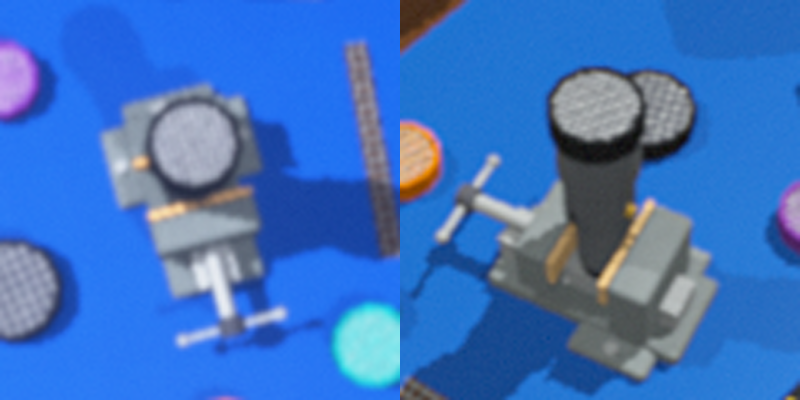

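```bash
python3 -m creep '[[0,0,6,0,1],[6,-6,11,-0.15,1],[9,-10,11,-0.3,1],[12,-15,11,-0.45,1],[15,-20,11,-0.6,1],[18,-25,11,-0.75,1],[22,-30,11,-0.88,1],[25,-35,11,-0.88,1],[27,-36.8,11,-0.88,1],[27,-36.8,11,-0.88,1]]'
python3 - <<'E'
from h import *
print(plane("top",(283.6,222.8),.215),plane("scene",(264.1,182.5),.215))
q=lambda u,v:(225+u/3.3333,180+v/3.3333)
for a,b,z in(((148,215),(252,190),.076),((182,341),(284,313),.05)):
    A,B=plane("top",q(*a),z),plane("top",q(*b),z);d=A-B;print(np.degrees(np.arctan2(d[1],d[0]))-90)
s=env.observe();c=env.calibration("wrist");im=env.capture("wrist")
print(s["position"],s["eef_rot"],s["joints"],s["contact_force"]);print(c)
cv2.imwrite("pics/w1.png",im[...,::-1])
E
```

```text
clock: 1.35
position: [0.5115, 0.1247, 0.3276]
eef_rot: [-3.14, -0.0, 1.805]
contact_force: [-0.3, 0.7, -0.9]
grip_width: 0.0932
[0.50837664 0.12624331 0.215     ] [0.51133176 0.12643291 0.215     ]
12.428445624983723
14.025945736776862
[0.51154375 0.12466775 0.32756804] [-3.13975402e+00 -1.62661084e-04  1.80508215e+00] [ 2.71799202e-02  1.66785997e-01  1.39007653e+00 -2.18918387e-04
  1.58656292e+00 -2.07109303e-01] [-0.26657877  0.666967   -0.88867832]
{'K': array([[307.51036276,   0.        , 279.90208594],
       [  0.        , 307.51036276, 210.31942726],
       [  0.        ,   0.        ,   1.        ]]), 'eye': array([0.49607197, 0.1910646 , 0.49293565]), 'attitude': array([2.88739275e+00, 7.12334250e-04, 2.33581047e-01])}
```

View pics/w1.png

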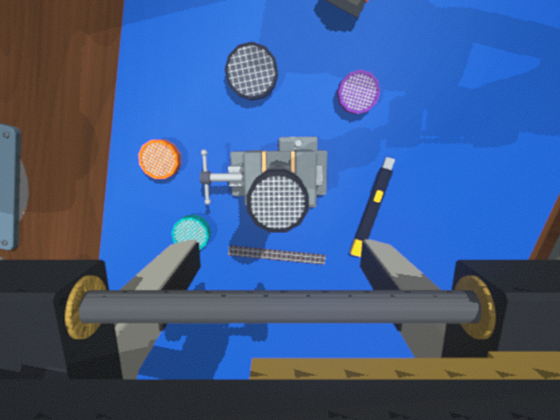

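Wrist view: cap at about (278,200) with the vice square to the image. Zooming in for centre and yaw.

```bash
python3 - <<'E'
from h import *
im=cv2.imread("pics/w1.png")
cv2.imwrite("pics/w1z.png",cv2.resize(im[130:250,195:345],(800,640),interpolation=cv2.INTER_CUBIC)[:600])
h=cv2.cvtColor(im,cv2.COLOR_BGR2HSV)
m=(h[...,2]<75).astype(np.uint8)*255
r=np.zeros_like(m);cv2.circle(r,(278,200),36,255,-1);m&=r
cs,_=cv2.findContours(m,cv2.RETR_EXTERNAL,cv2.CHAIN_APPROX_NONE)
c=max(cs,key=cv2.contourArea);print(cv2.fitEllipse(c),cv2.boundingRect(c))
for px in((278,199),):
  print(plane("wrist",px,.215))
print(proj("wrist",(.510,.1263,.215)))
E
```

```text
((277.99737548828125, 205.7920684814453), (59.351009368896484, 71.692626953125), 173.45445251464844) (249, 170, 58, 25)
[0.50740972 0.13220605 0.215     ]
[279.23752438 205.66196609]
```

View pics/w1z.png

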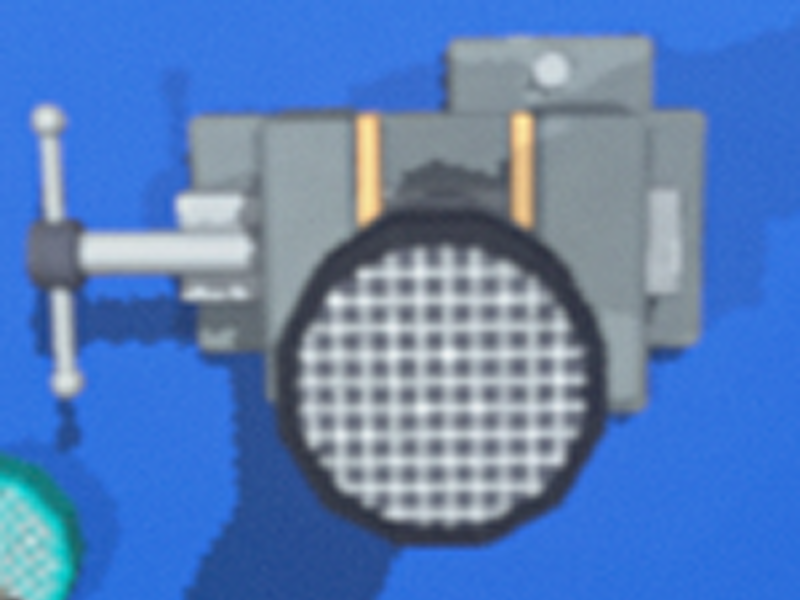

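```bash
python3 - <<'E'
from h import *
q=lambda u,v:(195+u/5.3333,130+v/5.3333)
print(plane("wrist",q(442,385),.215))
def yaw(a,b,z,off):
    A,B=plane("wrist",q(*a),z),plane("wrist",q(*b),z);d=B-A;print(round(np.degrees(np.arctan2(d[1],d[0]))+off,2))
yaw((368,115),(370,220),.076,90);yaw((521,115),(523,228),.076,90)
yaw((450,40),(650,40),.01,0);yaw((80,250),(250,252),.05,0)
print(np.degrees(env.observe()["eef_rot"][2])-90)
E
```

```text
[0.50799864 0.12923286 0.215     ]
13.84
15.11
13.48
12.81
13.517231221178818
```

```bash
python3 -m creep '[[-0.25,0.2,-5,0,1],[-0.25,0.2,-10,0,1],[-0.25,0.2,-13.7,0,1],[-0.25,0.2,-13.7,0,1],[-0.25,0.2,-13.7,0,0.4],[-0.25,0.2,-13.7,0,0.4]]'; python3 -m creep '[[0,0,0,0,-1],[0,0,0,0,-1],[0,0,0,0,-1]]'
```

```text
clock: 2.15
position: [0.5092, 0.129, 0.1938]
eef_rot: [3.138, 0.001, 1.809]
contact_force: [-0.4, 0.7, -0.9]
grip_width: 0.0772
clock: 2.52
position: [0.5084, 0.1286, 0.1924]
eef_rot: [3.141, 0.0, 1.809]
contact_force: [-0.5, -0.1, 4.7]
grip_width: 0.0578
```

```bash
P='from rig import env;s=env.observe();print(s["ft_torque"].round(2),s["eef_rot"],s["joints"][5])'; python3 -c "$P"; python3 -m creep '[[0,0,0,0.05,-1],[0,0,0,0.1,-1],[0,0,0,0.1,-1]]'; python3 -c "$P"
```

```text
[-0.05  0.18  0.1 ] [3.14052863e+00 1.49623526e-04 1.80869341e+00] -0.2031349761933417
clock: 2.9
position: [0.5086, 0.1286, 0.1924]
eef_rot: [3.14, 0.0, 1.908]
contact_force: [-0.2, -0.0, 6.3]
grip_width: 0.0575
[-0.04  0.14  0.07] [3.14019346e+00 3.33691904e-04 1.90832665e+00] -0.30274936944990344
```

```bash
P='from rig import env;s=env.observe();print(s["ft_torque"].round(2),s["eef_rot"],s["joints"][5])';  python3 -m creep '[[0,0,0,0.1,-1],[0,0,0,0.2,-1],[0,0,0,0.2,-1]]'; python3 -c "$P"
```

```text
clock: 3.28
position: [0.5084, 0.1286, 0.1923]
eef_rot: [3.141, 0.0, 2.109]
contact_force: [-0.6, 0.7, 5.9]
grip_width: 0.058
[0.01 0.19 0.13] [3.14070029e+00 4.39424290e-04 2.10876226e+00] -0.5031065475496175
```

It gives anticlockwise: 17° turned at negligible torque, with the width unchanged. Continuing that way.

```bash
P='from rig import env;s=env.observe();print(s["ft_torque"].round(2),s["eef_rot"],s["joints"][5])';  python3 -m creep '[[0,0,0,0.15,-1],[0,0,0,0.3,-1],[0,0,0,0.45,-1],[0,0,0,0.6,-1],[0,0,0,0.75,-1],[0,0,0,0.9,-1],[0,0,0,0.9,-1]]'; python3 -c "$P";python3 -m creep '[[0,0,0,0.15,-1],[0,0,0,0.3,-1],[0,0,0,0.45,-1],[0,0,0,0.6,-1],[0,0,0,0.75,-1],[0,0,0,0.9,-1],[0,0,0,0.95,-1],[0,0,0,0.95,-1]]'; python3 -c "$P"
python3 - <<'E'
from h import *
im=env.capture("scene");cv2.imwrite("pics/s1.png",cv2.resize(im[130:250,195:345,::-1],(750,600),interpolation=cv2.INTER_CUBIC))
E
```

```text
clock: 4.15
position: [0.5086, 0.1286, 0.1924]
eef_rot: [3.141, 0.002, 3.009]
contact_force: [0.4, -0.2, 5.9]
grip_width: 0.0575
[0.13 0.06 0.09] [3.14124652e+00 1.50531955e-03 3.00919630e+00] -1.4036301783929193
clock: 5.15
position: [0.5087, 0.1288, 0.1924]
eef_rot: [-3.141, 0.001, -2.325]
contact_force: [-0.9, 0.8, 5.2]
grip_width: 0.0576
[0.37 0.15 0.05] [-3.14081103e+00  1.49182125e-03 -2.32509881e+00] -2.3524759279168914
```

View pics/s1.png

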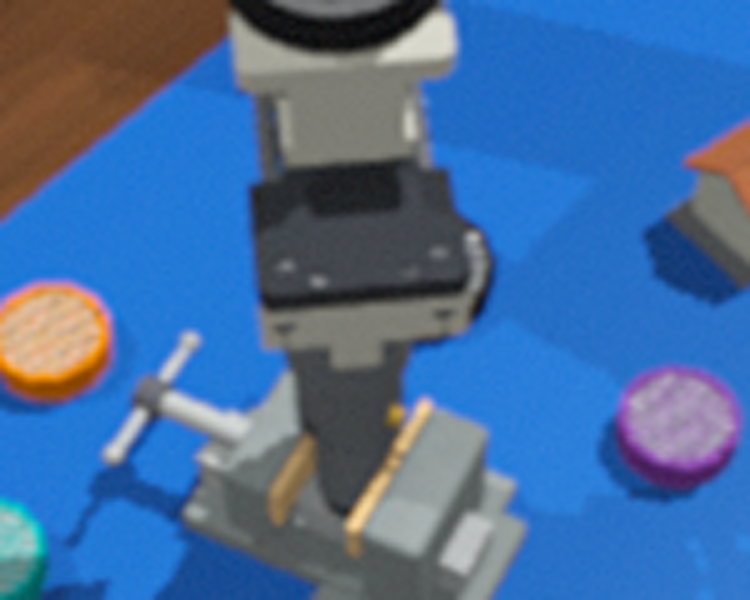

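The cap is hidden by the gripper. The tool has turned 123° at near-zero torque, so next is a gentle lift while watching the force.

```bash
python3 -m creep '[[0,0,0.3,0,-1],[0,0,0.6,0,-1],[0,0,0.6,0,-1]]'
```

```text
clock: 5.58
position: [0.5081, 0.1285, 0.1976]
eef_rot: [3.141, -0.0, -2.325]
contact_force: [1.3, 0.5, -1.3]
grip_width: 0.0577
```

Free, at about 1 N (roughly the cap's weight plus bias). Continuing to lift.

```bash
python3 -m creep '[[0,0,0.5,0,-1],[0,0,1,0,-1],[0,0,2,0,-1],[0,0,4,0,-1],[0,0,6,0,-1],[0,0,7.5,0,-1],[0,0,7.5,0,-1],[0,0,7.5,0,-1]]'
python3 - <<'E'
from h import *
s=env.observe();print(s["position"],s["eef_rot"],s["contact_force"],s["joint_velocities"].round(3))
a=env.capture("scene")[80:260,180:340,::-1];b=env.capture("wrist")[...,::-1]
cv2.imwrite("pics/f.png",np.hstack([cv2.resize(a,(400,450),interpolation=cv2.INTER_CUBIC),cv2.resize(b,(400,450))]))
E
```

```text
clock: 6.58
position: [0.5077, 0.1286, 0.272]
eef_rot: [3.141, -0.001, -2.324]
contact_force: [-0.6, 0.5, -1.7]
grip_width: 0.0582
[0.50772091 0.12857289 0.27204415] [ 3.14086686e+00 -7.43291378e-04 -2.32439937e+00] [-0.56599199  0.46955144 -1.66542088] [-0.     0.008  0.01   0.001 -0.001  0.002]
```

View pics/f.png

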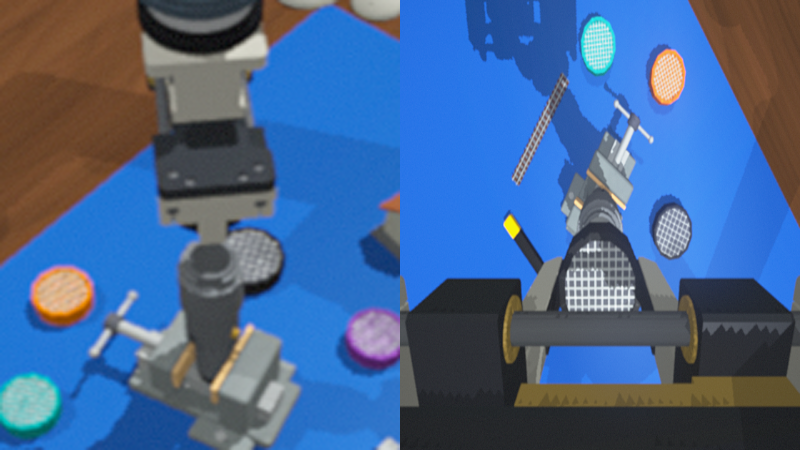

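The neck is exposed at about (210,258) in the left crop. The cap sits between the fingers at about (600,270) in the wrist half, looking level. It is about 80 mm up. I'll let it settle, then hand in.

```bash
python3 -m creep '[[0,0,0,0,-1],[0,0,0,0,-1],[0,0,0,0,-1],[0,0,0,0,-1]]' && python3 -c "
from rig import env
print(env.finish_job())"
```

```text
clock: 7.18
position: [0.5081, 0.1286, 0.2726]
eef_rot: [3.142, -0.0, -2.324]
contact_force: [-0.1, 0.7, -1.1]
grip_width: 0.0578
the job is handed in; nothing more can be done
None
```

The sieve cap is off, and I handed the job in while the gripper still held it about 80 mm straight above the hopper. The clock stood at 7.2 s.

- **Thread:** I gripped the cap across its flats and tried anticlockwise first. It turned freely at about 0.1 N m or less, so the thread is right-handed. I didn't try clockwise. I turned it about 123° in one grip and lifted it off, with about 1 N of force on the tool.
- **Last checks:** The tool was level and still, the grip width was 57.8 mm, and the pictures show the bare neck with the cap between the fingers. In those views the vice, spare cap and coloured caps look undisturbed. The station and cutter are only partly in view, and I made no contact with either.
- **Disagreement:** The camera estimates of the cap's centre differed by about 3 mm. The grip closed without noticeable side force, so I made no correction.

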